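Swap the wrong press mould at the tile-pressing station

TASK

All four bays of the pressing station should hold the same tile mould, the one with the square recess, but one bay has been set with a wrong mould. Slide the wrong mould out and across the bench to lie against the stock rail, then slide the matching mould from the stock into the empty bay, fully home against the back batten. Move the moulds flat on the bench, without lifting or tipping them, and leave the other moulds, the jug, the paddle and the beaker where they are.

Things in the scene. Friction and masses are not known exactly. Their poses are not given: they have to be found in the camera images.
- station: Brown battens 24 mm high fixed to the bench. Origin: on the bench, middle of the back batten's mould face; x into the bays (away from the robot), y left. Back batten: x 0 to 22 mm, 447 mm long. Five dividers 11 mm wide at y = -218, -109, 0, 109, 218 mm, with rounded ends at x = -85.5 mm. Four 98 mm bays, open to -x and above; clear bench in front and between station and stock.
- bay_1 (a point): Bay 1 of 4 from the right, at bench level, mid-width: where a mould's origin lies when home, 46 mm before the back batten (station y = -163.5 mm). At the start each bay holds a mould within 3 mm of home, parallel to the battens: three square-recess ones and one wrong.
- bay_2 (a point): Bay 2 of 4 from the right, at bench level, mid-width: where a mould's origin lies when home, 46 mm before the back batten (station y = -54.5 mm). At the start each bay holds a mould within 3 mm of home, parallel to the battens: three square-recess ones and one wrong.
- bay_3 (a point): Bay 3 of 4 from the right, at bench level, mid-width: where a mould's origin lies when home, 46 mm before the back batten (station y = 54.5 mm). At the start each bay holds a mould within 3 mm of home, parallel to the battens: three square-recess ones and one wrong.
- bay_4 (a point): Bay 4 of 4 from the right, at bench level, mid-width: where a mould's origin lies when home, 46 mm before the back batten (station y = 163.5 mm). At the start each bay holds a mould within 3 mm of home, parallel to the battens: three square-recess ones and one wrong.
- stock_rail: Brown batten 360 x 20 x 24 mm fixed to the bench left of the station. Origin: middle of underside; x along it, parallel to station x; y left. Two spares, one square-recess, lie parallel along its -y face at about x = 0 and 115 mm in either order, 2 to 6 mm off it; the place about x = -115 mm, nearest the robot, is free. A mould touching the rail has its origin at y = -56 mm.
- round: White plaster block 92 x 92 x 36 mm, 0.2 to 0.33 kg, lying flat. Origin: centre of underside, z up, x and y along its sides (parallel to the station's at the start). Centred in its top a recess 20 mm deep, floor 16 mm above the bench, upright walls: round, 68 mm across. Starts in a bay (then it is the wrong mould) or at the stock rail (then it stays).
- oblong: White plaster block 92 x 92 x 36 mm, 0.2 to 0.33 kg, lying flat. Origin: centre of underside, z up, x and y along its sides (parallel to the station's at the start). Centred in its top a recess 20 mm deep, floor 16 mm above the bench, upright walls: oblong, 40 mm along x, 70 mm along y. Starts in a bay (then it is the wrong mould) or at the stock rail (then it stays).
- square_1: White plaster block 92 x 92 x 36 mm, 0.2 to 0.33 kg, lying flat. Origin: centre of underside, z up, x and y along its sides (parallel to the station's at the start). Centred in its top a recess 20 mm deep, floor 16 mm above the bench, upright walls: square, 66 x 66 mm. One of four alike; three start in bays and one, any of the four, at the stock rail.
- square_2: White plaster block 92 x 92 x 36 mm, 0.2 to 0.33 kg, lying flat. Origin: centre of underside, z up, x and y along its sides (parallel to the station's at the start). Centred in its top a recess 20 mm deep, floor 16 mm above the bench, upright walls: square, 66 x 66 mm. One of four alike; three start in bays and one, any of the four, at the stock rail.
- square_3: White plaster block 92 x 92 x 36 mm, 0.2 to 0.33 kg, lying flat. Origin: centre of underside, z up, x and y along its sides (parallel to the station's at the start). Centred in its top a recess 20 mm deep, floor 16 mm above the bench, upright walls: square, 66 x 66 mm. One of four alike; three start in bays and one, any of the four, at the stock rail.
- square_4: White plaster block 92 x 92 x 36 mm, 0.2 to 0.33 kg, lying flat. Origin: centre of underside, z up, x and y along its sides (parallel to the station's at the start). Centred in its top a recess 20 mm deep, floor 16 mm above the bench, upright walls: square, 66 x 66 mm. One of four alike; three start in bays and one, any of the four, at the stock rail.
- jug: Bystander: red earthenware jug, 195 mm high, 120 mm across, handle on one side, standing to the right of the station; origin at the centre of its foot.
- paddle: Bystander: wooden beating paddle, 265 mm long, 14 mm thick, lying flat on the bench behind the back batten; origin on the underside where blade and handle meet.
- beaker: Bystander: grey clay beaker, 100 mm high, 80 mm across, standing behind the station; origin at the centre of its foot.

How it is judged (in metres and radians):
On the way, in this order (a step that is already met when the one before it is completed fails the run):
1. the wrong mould is drawn out: neither the round nor the oblong mould is left in a bay ((x of round in the frame of station below -0.135 m or y of round in the frame of station above 0.26 m) and (x of oblong in the frame of station below -0.135 m or y of oblong in the frame of station above 0.26 m)), for 0.1 s.
2. all four bays hold a square-recess mould, home against the back batten (x of square_1 in the frame of station between -0.052 and -0.04 m and y of square_1 in the frame of station between -0.21 and 0.21 m and height (world z) of each of square_1, square_2, square_3, square_4 below 0.005 m and x of square_2 in the frame of station between -0.052 and -0.04 m and y of square_2 in the frame of station between -0.21 and 0.21 m and x of square_3 in the frame of station between -0.052 and -0.04 m and y of square_3 in the frame of station between -0.21 and 0.21 m and x of square_4 in the frame of station between -0.052 and -0.04 m and y of square_4 in the frame of station between -0.21 and 0.21 m), for 0.2 s.
At the end, for the whole second after the job is handed in: The four square-recess moulds lie flat in the four bays, each within about 6 mm of the back batten; the round and the oblong mould lie flat alongside the stock rail, within about 24 mm of its face and with their centres at most 20 mm past its ends; all at rest (all of step 2 and y of round in the frame of stock_rail between -0.08 and -0.045 m and x of round in the frame of stock_rail between -0.2 and 0.2 m and height (world z) of each of round, oblong below 0.005 m and y of oblong in the frame of stock_rail between -0.08 and -0.045 m and x of oblong in the frame of stock_rail between -0.2 and 0.2 m and linear speed of each of square_1, square_2, square_3, square_4, round, oblong below 0.01 m/s); the robot touches nothing.
It fails at once if a mould is lifted more than 20 mm off the bench or tipped by more than 0.25 rad (height (world z) of any of square_1, square_2, square_3, square_4, round, oblong above 0.02 m or angle between any of square_1, square_2, square_3, square_4, round, oblong's own z axis and vertical above 0.25 rad).
It fails at once if more than one of the square moulds is moved (by more than 20 mm) (distance of each of square_2, square_1 from where it was at the start of the episode above 0.02 m or distance of each of square_3, square_1 from where it was at the start of the episode above 0.02 m or distance of each of square_3, square_2 from where it was at the start of the episode above 0.02 m or distance of each of square_4, square_1 from where it was at the start of the episode above 0.02 m or distance of each of square_4, square_2 from where it was at the start of the episode above 0.02 m or distance of each of square_4, square_3 from where it was at the start of the episode above 0.02 m).
It fails at once if both the round and the oblong mould are moved (by more than 30 mm) (distance of each of round, oblong from where it was at the start of the episode above 0.03 m).
It fails at once if the jug, paddle or beaker is pushed more than 30 mm or tipped over (distance of any of jug, paddle, beaker from where it was at the start of the episode above 0.03 m or angle between any of jug, paddle, beaker's own z axis and vertical above 0.4 rad).
It also fails if it takes over 58 s, if anything falls off the work surface, if the arm or the gripper's body presses on something with over 40 N, if the wrist force passes 120 N, or if a joint passes its speed limit or range.

ROBOT

A 6-joint arm with a two-finger parallel gripper is mounted at the origin on the work surface. World frame = base frame: x ahead of the robot, y to its left, z up, the work surface at z = 0. Lengths are in mm, angles in degrees, forces in N, time in s.
With the tool pointing down it reaches from about 300 to 850 mm from the base axis. Payload 4.2 kg.
Tool frame: the origin (TCP) lies midway between the tips of the shut fingers; the grasp point (between the pads) lies 19 mm behind it; y points along the fingers, z is the direction in which the jaws open and shut, and the axes are right-handed (so a half turn about y gives the same grasp; the last joint's range is limited). The gripper opens to 91 mm and grips with 3 to 60 N. Pads are 32 mm wide; open, the fingers measure 118 mm over their backs; the gripper's body (76 mm by 178 mm) begins 60 mm behind the grasp point.
Start: joints at [73.339, 18.312, 89.639, -0, 72.044, -1.146], TCP at [153.816, 554.061, 213.976] pointing down, gripper open.
Joint ranges: [-177.97, 177.97], [-48.28, 115.42], [12.27, 149.76], [-77.06, 257.06], [2.81, 150.46], [-146.56, 146.56]. Speed limits (degrees/s): [147.25, 147.25, 180, 180, 180, 180].

INTERFACE

Orientations are given as [roll, pitch, yaw] about the fixed x, y, z axes, in that order (R = Rz(yaw) Ry(pitch) Rx(roll)).
In Python, from workcell import env gives the robot as it stands.
- The arm moves only by the shell command python3 -m handwheel 'ROWS' [FORCE]. ROWS is JSON, a list of rows, each a list of 3 entries, a list of its own where there are three numbers: the opening, from 0 (shut) to 1 (fully open), then the shift along the tool's x, y, z in mm, then the turn, a rotation vector about the tool's x, y, z in degrees. A call has exactly 10 rows; each row shifts and turns the commanded pose from where the row before left it, along the tool's axes as they then stand; what a row does not reach is not made up. A row lasts 1/12 s, in which the tool goes at most 41.7 mm and 7.16 degrees, less where a joint would pass 70% of its speed; a pose out of reach is approached as far as the arm can. A call is refused whole if a number of a shift passes 41.7 or a number of a turn 7.16, either way. A call with a gripper value outside its range is refused whole. The fingers move at their own pace and stop on an object; FORCE is the grip in N (left out, the last holds). Time passes only in rows, so rows that do not move let the fingers close, or fill a call up. It gives the time, the measured TCP pose, the force and the opening at its end, in the units of the state.
- env.state(): the state, without advancing time (a new reading comes with each control period).
- env.grab_frame(name): name is "scene" or "top"; returns the picture (384x512x3 uint8, red, green, blue); there is no depth.
- env.camera_info(name): a dict with "fx", "fy", "cx", "cy" (pixels), "k1" (the pictures are not rectified: a ray, as slopes to the right and down, at radius r is drawn at 1 + k1 r^2 times it, then the intrinsics apply), "camera_from_world" (4x4, takes a point from world to camera coordinates). Camera axes: x right, y down, z forward; pixel columns grow to the right and rows downward; lengths in mm; the calibration is good to about 2 mm. A picture is of the moment at which its call begins. camera_info takes no time and is no camera call.
- env.job_done(): hands the job in, once; it reports no verdict.
Trained networks look in the newest picture that a camera, given by its name, has taken for a name from the list of things; names that differ only in an ending like _2 or _b are one class to them, and where a whole thing is asked for, a point or a joint stands for the part that bears it (a point fixed in the world has none). Each returns a list of dicts, best first, with "p" (0 to 1); they miss things now and then, are a little off and sometimes report something else, mostly with a low value. They report only what shows in the picture. A call takes as long as a camera call.
- env.masks_of(camera, label): "region" (384x512 bool, what is visible of it) and "location" ([column, row] in pixels, amid what is visible of it).
The state is a dict: "time_s": time; "qpos": joint angles; "qvel": joint speeds; "effort": joint torques, N m; "ee_pos": TCP position; "ee_rot": TCP orientation; "force": force on the tool from outside, world axes, zero at the start; "torque": the same for the moment, N m; "gripper_width": finger opening in mm.
Only numpy, scipy, OpenCV 4.12 (cv2) and the standard library are available. Lean on these libraries where they do the work, as an engineer would, in place of code of your own. Each camera call takes 0.05 s, during which the arm holds its last target.

## Working session

There is one attempt and no reset: what is moved stays moved. The work goes in short steps, Python scripts to look and compute and a shell command to move; the robot and the scene stay as the last step left them, time stands still between calls to the robot, and variables do not carry over. Pictures are saved under pics/ and viewed, and the job is handed in when it is done.

```bash
mkdir -p pics; python3 - <<'E'
from workcell import env
import cv2
s=env.state(); print({k:s[k] for k in ['time_s','ee_pos','ee_rot','gripper_width','force']})
for n in ['scene','top']:
    im=env.grab_frame(n); cv2.imwrite(f'pics/{n}0.png',im[:,:,::-1]); c=env.camera_info(n); print(n,c)
E
```

```text
{'time_s': 0.0, 'ee_pos': array([153.66120842, 553.54849663, 213.11083207]), 'ee_rot': array([-9.01022092e+01, -1.43647814e-04, -1.55119147e+01]), 'gripper_width': 90.98767765027009, 'force': array([ 0.2627023 , -0.77233064, -0.07461779])}
scene {'fx': 347.9071332010209, 'fy': 347.9071332010209, 'cx': 253.70399902738274, 'cy': 192.01473257658964, 'k1': -0.018342267109897812, 'camera_from_world': array([[ 8.50519098e-01,  5.25944063e-01, -3.25664087e-04,
        -4.83815033e+02],
       [ 4.47336855e-01, -7.23726513e-01, -5.25461390e-01,
        -3.02179609e+02],
       [-2.76598990e-01,  4.46769266e-01, -8.50817384e-01,
         1.24847152e+03],
       [ 0.00000000e+00,  0.00000000e+00,  0.00000000e+00,
         1.00000000e+00]])}
top {'fx': 460.8576748853842, 'fy': 460.8576748853842, 'cx': 248.97243275227126, 'cy': 188.25724927778072, 'k1': 0.0195293510028241, 'camera_from_world': array([[ 1.02841249e-02, -9.99945899e-01,  1.56042280e-03,
        -8.36477264e+01],
       [-9.92752677e-01, -1.03969763e-02, -1.19724787e-01,
         6.37830472e+02],
       [ 1.19734534e-01, -3.17849237e-04, -9.92805893e-01,
         1.29906199e+03],
       [ 0.00000000e+00,  0.00000000e+00,  0.00000000e+00,
         1.00000000e+00]])}
```

View pics/scene0.png

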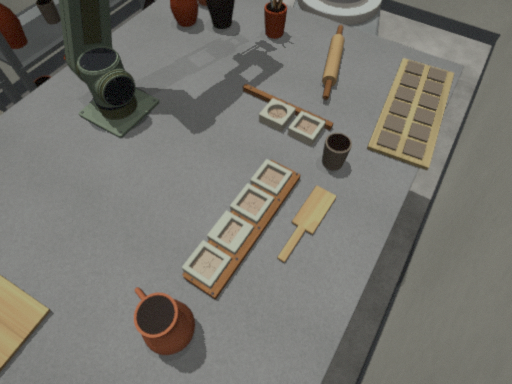

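View pics/top0.png

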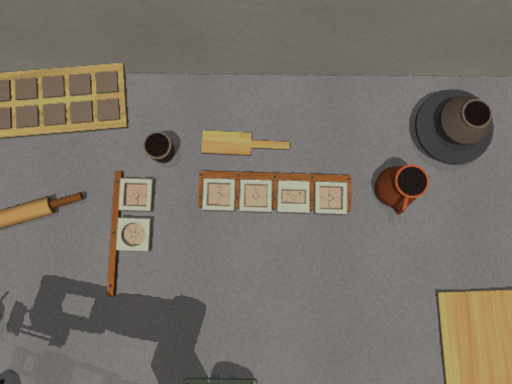

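```bash
cat > h.py <<'E'
import numpy as np, cv2
from workcell import env
def proj(n,P):
    c=env.camera_info(n);M=c['camera_from_world'];q=np.asarray(P,float)@M[:3,:3].T+M[:3,3]
    s=q[:,:2]/q[:,2:];r2=(s**2).sum(1,keepdims=True);s=s*(1+c['k1']*r2)
    return s*[c['fx'],c['fy']]+[c['cx'],c['cy']]
def back(n,uv,z):
    c=env.camera_info(n);M=c['camera_from_world'];d=(np.asarray(uv,float)-[c['cx'],c['cy']])/[c['fx'],c['fy']]
    s=d.copy()
    for _ in range(20): s=d/(1+c['k1']*(s**2).sum(1,keepdims=True))
    r=np.c_[s,np.ones(len(s))]@M[:3,:3]; o=-M[:3,:3].T@M[:3,3]
    return o+r*((z-o[2])/r[:,2])[:,None]
E
cat > m.py <<'E'
from h import *
import sys
cams=sys.argv[1].split(',')
for cam in cams:
    im=env.grab_frame(cam); cv2.imwrite(f'pics/{cam}_{sys.argv[2]}.png',im[:,:,::-1])
    for l in sys.argv[3:]:
        for d in env.masks_of(cam,l):
            if d['p']<.3: continue
            m=d['region'].astype(np.uint8)
            cs,_=cv2.findContours(m,cv2.RETR_EXTERNAL,cv2.CHAIN_APPROX_NONE)
            c=max(cs,key=cv2.contourArea)[:,0]
            w=back(cam,c,36 if l[:2] in('ro','ob','sq') else 24 if l[:2]=='st' else 0)[:,:2].astype(np.float32)
            (x,y),(a,b),t=cv2.minAreaRect(w)
            print(cam,l,round(d['p'],2),np.round(d['location']),'ctr',round(x,1),round(y,1),'size',round(a),round(b),'ang',round(t,1),'x',w[:,0].min().round(),w[:,0].max().round(),'y',w[:,1].min().round(),w[:,1].max().round())
E
python3 m.py top a round oblong square_1 station stock_rail paddle beaker jug
python3 - <<'E'
import cv2
i=cv2.imread('pics/top0.png')[140:310,90:370];cv2.imwrite('pics/z.png',cv2.resize(i,None,fx=2.85,fy=2.85,interpolation=2))
E
```

```text
top round 0.85 [133. 232.] ctr 505.0 252.5 size 88 99 ang 0.5 x 460.0 549.0 y 203.0 302.0
top oblong 0.86 [292. 200.] ctr 614.9 -202.1 size 93 93 ang 0.2 x 568.0 662.0 y -249.0 -156.0
top square_1 0.9 [256. 194.] ctr 618.1 -94.2 size 91 95 ang 87.4 x 570.0 664.0 y -141.0 -48.0
top square_1 0.83 [218. 196.] ctr 619.7 12.0 size 95 94 ang 88.5 x 572.0 668.0 y -34.0 59.0
top square_1 0.58 [139. 192.] ctr 615.5 250.9 size 104 97 ang 89.0 x 567.0 663.0 y 199.0 304.0
top square_1 0.56 [330. 197.] ctr 614.5 -312.1 size 99 97 ang 89.1 x 566.0 663.0 y -362.0 -263.0
top station 0.64 [276. 179.] ctr 635.3 -151.4 size 449 104 ang 89.0 x 580.0 690.0 y -377.0 73.0
top station 0.61 [255. 195.] ctr 619.4 -94.6 size 92 95 ang 87.9 x 571.0 665.0 y -142.0 -48.0
top station 0.3 [139. 191.] ctr 618.8 253.9 size 97 101 ang 0.6 x 570.0 668.0 y 203.0 304.0
top stock_rail 0.72 [112. 240.] ctr 506.1 310.1 size 29 357 ang 88.7 x 328.0 685.0 y 294.0 327.0
top stock_rail 0.51 [275. 178.] ctr 638.0 -151.8 size 449 104 ang 89.8 x 585.0 691.0 y -377.0 73.0
top paddle 0.94 [234. 142.] ctr 781.0 -63.5 size 74 266 ang 0.6 x 743.0 818.0 y -197.0 70.0
top beaker 0.88 [158. 149.] ctr 765.2 196.2 size 100 79 ang 45.8 x 720.0 812.0 y 156.0 244.0
top jug 0.82 [401. 186.] ctr 660.1 -528.9 size 132 164 ang 43.1 x 571.0 722.0 y -614.0 -450.0
```

View pics/z.png

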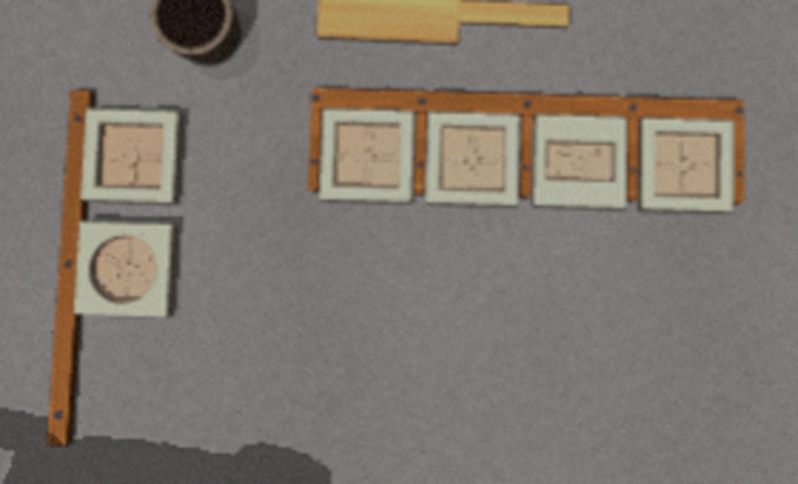

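```bash
cat > fit.py <<'E'
from h import *
import sys
im=cv2.imread(sys.argv[1]); hsv=cv2.cvtColor(im,cv2.COLOR_BGR2HSV)
b=((hsv[...,0]<14)&(hsv[...,1]>130)&(hsv[...,2]>60)).astype(np.uint8)
def lf(pts,z,name):
    w=back('top',pts,z)[:,:2]
    for _ in range(3):
        vx,vy,x0,y0=cv2.fitLine(w.astype(np.float32),cv2.DIST_HUBER,0,.01,.01).ravel()
        e=abs((w[:,0]-x0)*vy-(w[:,1]-y0)*vx); w=w[e<3]
    print(name,'pt',x0.round(1),y0.round(1),'angle',np.degrees(np.arctan2(vy,vx)).round(2),'n',len(w))
# station back edge
P=[(c,np.where(b[150:220,c])[0].min()+150-.5) for c in range(204,347)]
lf(P,24,'station back edge (x=+22)')
P=[(np.where(b[r,190:210])[0].min()+190-.5,r) for r in range(176,205) if b[r,190:210].any()]; lf(P,24,'stn left end')
P=[(np.where(b[r,340:360])[0].max()+340+.5,r) for r in range(178,208) if b[r,340:360].any()]; lf(P,24,'stn right end')
P=[(np.where(b[r,100:125])[0].min()+100-.5,r) for r in range(176,285) if b[r,100:125].any()]; lf(P,24,'rail left')
for c in (202,349):
  r=np.where(b[160:230,c])[0]+160; print(c,back('top',[(c,r.min()-.5),(c,r.max()+.5)],24)[:,:2].round(1))
for c in (111,113):
  r=np.where(b[165:310,c])[0]+165; print(c,r.min(),r.max(),back('top',[(c,r.min()-.5),(c,r.max()+.5)],24)[:,:2].round(1))
c=117;r=np.where(b[165:190,c])[0]+165; print(c,r.min(),back('top',[(c,r.min()-.5)],24)[:,:2].round(1))
# white top face and recess
w=((hsv[...,1]<50)&(hsv[...,2]>150)).astype(np.uint8)
cs,_=cv2.findContours(w[150:270,90:370],cv2.RETR_EXTERNAL,cv2.CHAIN_APPROX_NONE)
for c in cs:
    if cv2.contourArea(c)<400: continue
    q=back('top',c[:,0]+[90,150],36)[:,:2].astype(np.float32)
    r=cv2.minAreaRect(q); print('mould',np.round(r[0],1),np.round(r[1],1),round(r[2],1))
E
python3 fit.py pics/top0.png
```

```text
station back edge (x=+22) pt 687.3 -142.5 angle 89.07 n 101
stn left end pt 632.6 70.8 angle -0.24 n 23
stn right end pt 635.2 -374.5 angle -0.93 n 25
rail left pt 515.1 322.1 angle -1.3 n 97
202 [[688.7  61.8]
 [641.2  60.8]]
349 [[ 684.3 -370.9]
 [ 578.2 -369.2]]
111 226 291 [[527.5 321.7]
 [340.2 312.8]]
113 196 294 [[614.9 320. ]
 [331.9 306.7]]
117 172 [[686.  311.5]]
mould [503.1 255.7] [90.2 91.2] 88.9
mould [ 614.9 -315.3] [87.2 90.4] 89.6
mould [ 616.4 -205.9] [90.4 89.6] 0.6
mould [618.4 -94.9] [90.5 92.5] 0.3
mould [621.4  12.5] [87.6 92.2] 0.6
mould [618.4 253.9] [90.2 90.4] 89.0
```

```bash
python3 -m handwheel '[[0.2,[0,0,0],[0,-4.8,0]],[0.2,[0,0,0],[0,-4.8,0]],[0.2,[0,0,0],[0,-4.9,0]],[0.2,[21,0,-33],[0,0,0]],[0.2,[21,0,-33],[0,0,0]],[0.2,[21,0,-33],[0,0,0]],[0.2,[21,0,-33],[0,0,0]],[0.2,[21,0,-33],[0,0,0]],[0.2,[21,0,-33],[0,0,0]],[0.2,[21,0,-33],[0,0,0]]]' 10
```

```text
time_s: 1.38
ee_pos: [297.2, 318.8, 214.2]
ee_rot: [-90.0, -0.0, -1.0]
force: [0.4, 0.4, -0.8]
gripper_width: 27.8
```

```bash
python3 -m handwheel '[[0.2,[21,0,-33],[0,0,0]],[0.2,[21,0,-33],[0,0,0]],[0.2,[21,0,-33],[0,0,0]],[0.2,[21,0,-33],[0,0,0]],[0.2,[21,0,-33],[0,0,0]],[0.2,[21,0,-33],[0,0,0]],[0.2,[21,0,-33],[0,0,0]],[0.2,[21,0,-33],[0,0,0]],[0.2,[21,0,-33],[0,0,0]],[0.2,[21,0,-33],[0,0,0]]]'
```

```text
time_s: 2.22
ee_pos: [501.5, -15.2, 214.2]
ee_rot: [-90.0, -0.0, -1.0]
force: [0.3, 0.5, 0.7]
gripper_width: 18.6
```

```bash
python3 -m handwheel '[[0.2,[19.7,0,-31.4],[0,0,0]],[0.2,[19.7,0,-31.4],[0,0,0]],[0.2,[19.7,0,-31.4],[0,0,0]],[0.2,[19.7,0,-31.4],[0,0,0]],[0.2,[19.7,0,-31.4],[0,0,0]],[0.2,[19.7,0,-31.4],[0,0,0]],[0.2,[0,38,0],[0,0,0]],[0.2,[0,38,0],[0,0,0]],[0.2,[0,38,0],[0,0,0]],[0.2,[0,35,0],[0,0,0]]]'
python3 - <<'E'
from h import *
for n,(a,b,c,d) in {'top':(140,260,200,360),'scene':(120,320,150,330)}.items():
    im=env.grab_frame(n)[a:b,c:d,::-1]; cv2.imwrite(f'pics/{n}1.png',cv2.resize(im,None,fx=3,fy=3,interpolation=2))
E
```

```text
time_s: 3.05
ee_pos: [615.2, -203.9, 62.9]
ee_rot: [-90.0, 0.0, -1.1]
force: [-0.9, 0.1, 0.2]
gripper_width: 18.3
```

View pics/scene1.png

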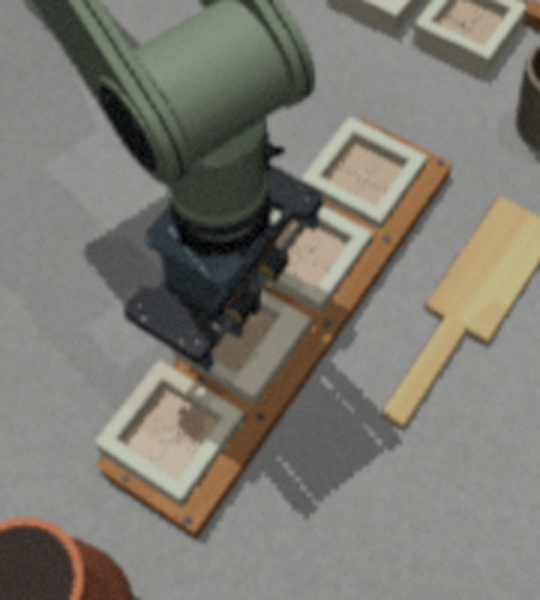

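View pics/top1.png

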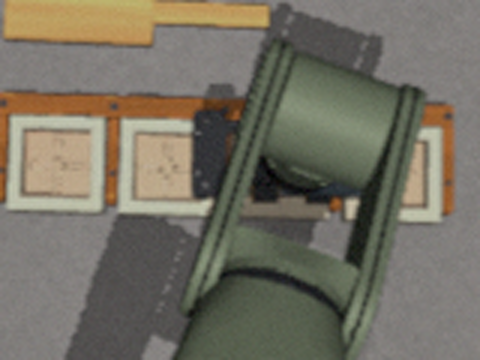

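```bash
python3 -m handwheel '[[0.2,[1.2,0,-1.8],[0,0,0]],[0.2,[0,10,0],[0,0,0]],[0.2,[0,10,0],[0,0,0]],[0.2,[0,5,0],[0,0,0]],[0.2,[0,5,0],[0,0,0]],[0.2,[0,5,0],[0,0,0]],[0.2,[0,5,0],[0,0,0]],[0.2,[0,1,0],[0,0,0]],[0.2,[0,0,0],[0,0,0]],[0.2,[0,0,0],[0,0,0]]]'
```

```text
time_s: 3.98
ee_pos: [616.9, -205.5, 24.0]
ee_rot: [-90.0, -0.0, -1.0]
force: [0.7, 0.0, 0.1]
gripper_width: 18.0
```

```bash
python3 -m handwheel '[[0.2,[0,3,0],[0,0,0]],[0.3,[0,0,0],[0,0,0]],[0.4,[0,0,0],[0,0,0]],[0.5,[0,0,0],[0,0,0]],[0.6,[0,0,0],[0,0,0]],[0.6,[0,0,0],[0,0,0]],[0.6,[0,0,0],[0,0,0]],[0.6,[0,0,0],[0,0,0]],[0.6,[0,0,0],[0,0,0]],[0.6,[0,0,0],[0,0,0]]]' 15
```

```text
time_s: 4.82
ee_pos: [616.9, -205.5, 21.0]
ee_rot: [-90.0, -0.0, -1.0]
force: [0.1, -0.1, 0.7]
gripper_width: 50.7
```

```bash
python3 -m handwheel '[[0.6,[0,0,0],[0,0,0]],[0.6,[-3,0,0],[0,0,0]],[0.6,[-6,0,0],[0,0,0]],[0.6,[-10,0,0],[0,0,0]],[0.6,[-12,0,0],[0,0,0]],[0.6,[-14,0,0],[0,0,0]],[0.6,[-14,0,0],[0,0,0]],[0.6,[-14,0,0],[0,0,0]],[0.6,[-10,0,0],[0,0,0]],[0.6,[-3,0,0],[0,0,0]]]'
python3 - <<'E'
from h import *
for n,(a,b,c,d) in {'scene':(120,320,100,330)}.items():
    im=env.grab_frame(n)[a:b,c:d,::-1]; cv2.imwrite(f'pics/{n}2.png',cv2.resize(im,None,fx=3,fy=3,interpolation=2))
E
```

```text
time_s: 5.65
ee_pos: [528.5, -203.7, 21.0]
ee_rot: [-90.0, 0.1, -1.0]
force: [0.8, -0.1, -1.0]
gripper_width: 50.3
```

View pics/scene2.png

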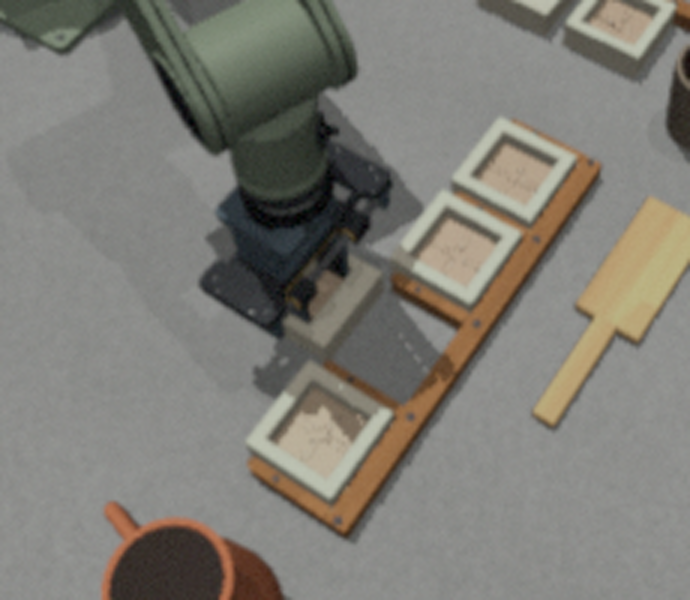

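```bash
python3 -m handwheel '[[0.6,[-10,0,0],[0,0,0]],[0.6,[-18,0,0],[0,0,0]],[0.6,[-22,0,8],[0,0,0]],[0.6,[-22,0,16],[0,0,0]],[0.6,[-22,0,24],[0,0,0]],[0.6,[-20,0,28],[0,0,0]],[0.6,[-15,0,30],[0,0,0]],[0.6,[-10,0,32],[0,0,0]],[0.6,[-5,0,32],[0,0,0]],[0.6,[0,0,32],[0,0,0]]]'
```

```text
time_s: 6.53
ee_pos: [388.5, 1.4, 21.0]
ee_rot: [-90.0, 0.1, -1.0]
force: [0.4, -0.5, -2.5]
gripper_width: 50.7
```

```bash
python3 -m handwheel '[[0.6,[0,0,32],[0,0,0]],[0.6,[0,0,32],[0,0,0]],[0.6,[0,0,32],[0,0,0]],[0.6,[0,0,32],[0,0,0]],[0.6,[0,0,28],[0,0,0]],[0.6,[0,0,22],[0,0,0]],[0.6,[0,0,16],[0,0,0]],[0.6,[0,0,10],[0,0,0]],[0.6,[0,0,0],[0,0,0]],[0.6,[0,0,0],[0,0,0]]]'
python3 - <<'E'
from h import *
for n,(a,b,c,d) in {'scene':(70,220,150,370),'top':(160,320,90,260)}.items():
    im=env.grab_frame(n)[a:b,c:d,::-1]; cv2.imwrite(f'pics/{n}3.png',cv2.resize(im,None,fx=3.5,fy=3.5,interpolation=2))
E
```

```text
time_s: 7.37
ee_pos: [394.3, 204.9, 21.0]
ee_rot: [-90.0, -0.0, -1.0]
force: [0.3, 1.7, 0.1]
gripper_width: 50.7
```

View pics/scene3.png

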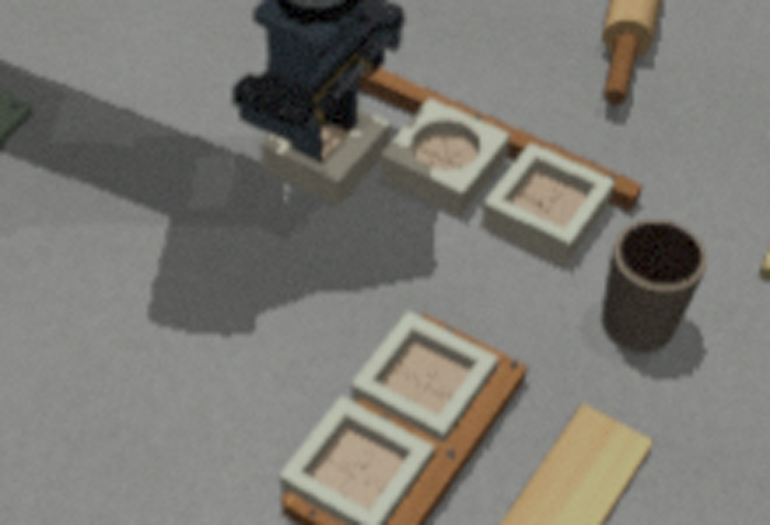

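View pics/top3.png

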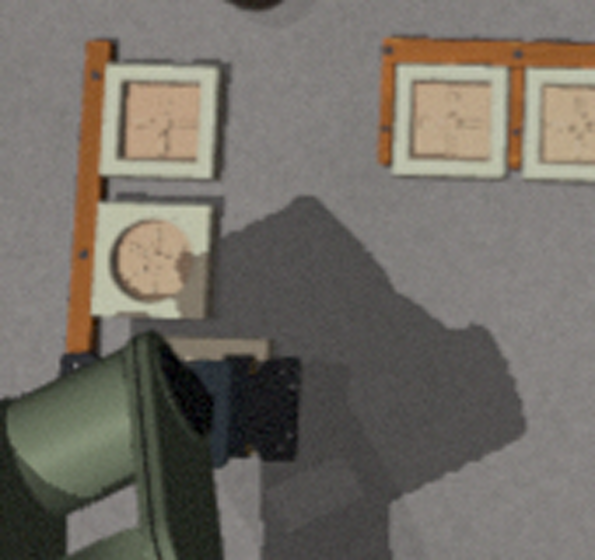

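```bash
python3 -m handwheel '[[0.6,[-4,0,6],[0,0,0]],[0.6,[0,0,10],[0,0,0]],[0.6,[0,0,10],[0,0,0]],[0.6,[0,0,10],[0,0,0]],[0.6,[0,0,7],[0,0,0]],[0.6,[0,0,4],[0,0,0]],[0.6,[0,0,2],[0,0,0]],[0.6,[0,0,0],[0,0,0]],[0.6,[0,0,0],[0,0,0]],[0.6,[0,0,0],[0,0,0]]]'
```

```text
time_s: 8.3
ee_pos: [390.9, 254.1, 21.0]
ee_rot: [-89.9, -0.0, -1.1]
force: [-0.7, 1.9, 2.1]
gripper_width: 50.7
```

```bash
python3 -m handwheel '[[0.6,[0,0,1.5],[0,0,0]],[0.6,[0,0,1.5],[0,0,0]],[0.6,[0,0,0],[0,0,0]],[0.35,[0,0,0],[0,0,0]],[0.35,[0,0,0],[0,0,0]],[0.35,[0,0,0],[0,0,0]],[0.35,[0,0,0],[0,0,0]],[0.35,[0,0,0],[0,0,0]],[0.35,[0,-5,0],[0,0,0]],[0.35,[0,-10,0],[0,0,0]]]'
```

```text
time_s: 9.13
ee_pos: [390.4, 256.4, 35.5]
ee_rot: [-90.1, 0.1, -1.0]
force: [-0.2, -0.1, -0.4]
gripper_width: 31.6
```

```bash
python3 -m handwheel '[[0.3,[0,-25,0],[0,0,0]],[0.3,[0,-15,0],[0,0,0]],[0.3,[38,0,0.3],[0,0,0]],[0.3,[38,0,0.3],[0,0,0]],[0.3,[38,0,0.3],[0,0,0]],[0.3,[38,0,0.3],[0,0,0]],[0.3,[38,0,0.3],[0,0,0]],[0.3,[38,0,0],[0,0,0]],[0.3,[0,0,0],[0,0,0]],[0.3,[0,0,0],[0,0,0]]]'
python3 - <<'E'
from h import *
for n,(a,b,c,d) in {'scene':(70,220,150,370)}.items():
    im=env.grab_frame(n)[a:b,c:d,::-1]; cv2.imwrite(f'pics/{n}4.png',cv2.resize(im,None,fx=3.5,fy=3.5,interpolation=2))
E
```

```text
time_s: 9.97
ee_pos: [620.3, 253.7, 75.4]
ee_rot: [-90.0, 0.0, -1.1]
force: [-0.8, 0.0, -0.6]
gripper_width: 27.2
```

View pics/scene4.png

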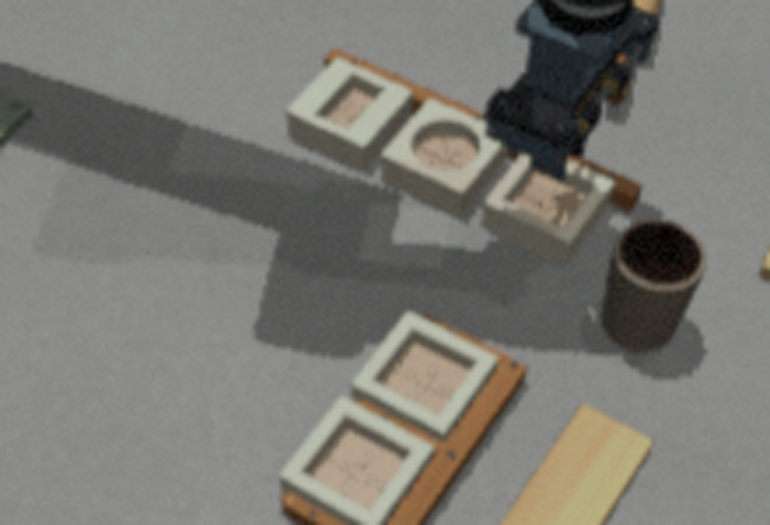

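```bash
python3 -m handwheel '[[0.3,[-2,15,0],[0,0,0]],[0.3,[0,15,0],[0,0,0]],[0.3,[0,10,0],[0,0,0]],[0.3,[0,7,0],[0,0,0]],[0.3,[0,5,0],[0,0,0]],[0.3,[0,2,0],[0,0,0]],[0.3,[0,0,0],[0,0,0]],[0.4,[0,0,0],[0,0,0]],[0.5,[0,0,0],[0,0,0]],[0.6,[0,0,0],[0,0,0]]]'
```

```text
time_s: 10.85
ee_pos: [617.4, 254.2, 22.6]
ee_rot: [-90.0, -0.1, -1.0]
force: [-0.0, -0.9, 0.0]
gripper_width: 44.6
```

```bash
python3 -m handwheel '[[0.6,[0,0,0],[0,0,0]],[0.6,[0,0,0],[0,0,0]],[0.6,[0,0,0],[0,0,0]],[0.6,[0,0,-4],[0,0,0]],[0.6,[0,0,-8],[0,0,0]],[0.6,[0,0,-12],[0,0,0]],[0.6,[0,0,-12],[0,0,0]],[0.6,[0,0,-12],[0,0,0]],[0.6,[0,0,-8],[0,0,0]],[0.6,[0,0,-4],[0,0,0]]]'
python3 - <<'E'
from h import *
for n,(a,b,c,d) in {'scene':(70,220,150,370)}.items():
    im=env.grab_frame(n)[a:b,c:d,::-1]; cv2.imwrite(f'pics/{n}5.png',cv2.resize(im,None,fx=3.5,fy=3.5,interpolation=2))
E
```

```text
time_s: 11.68
ee_pos: [616.2, 192.7, 22.5]
ee_rot: [-89.9, -0.0, -1.1]
force: [0.4, 5.6, 5.1]
gripper_width: 47.0
```

View pics/scene5.png

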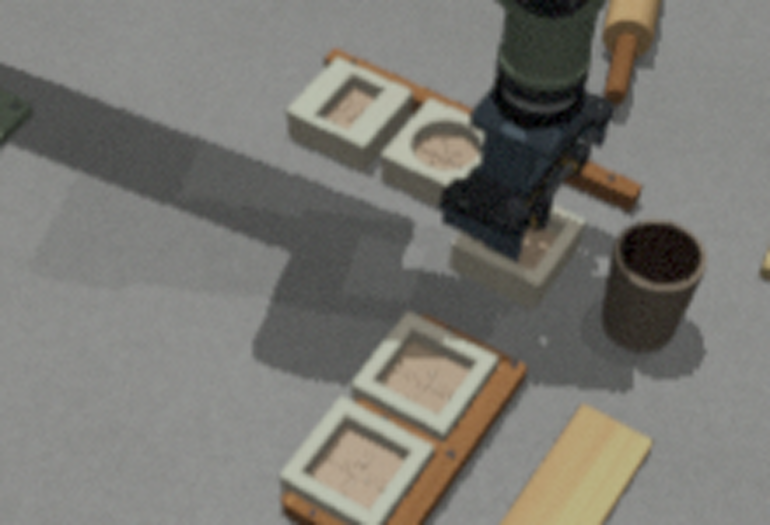

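```bash
python3 -m handwheel '[[0.6,[0,0,-6],[0,0,0]],[0.6,[0,0,-12],[0,0,0]],[0.6,[0,0,-14],[0,0,0]],[0.6,[0,0,-12],[0,0,0]],[0.6,[-5,0,-6],[0,0,0]],[0.6,[-12,0,-2],[0,0,0]],[0.6,[-18,0,0],[0,0,0]],[0.6,[-20,0,0],[0,0,0]],[0.6,[-20,0,0],[0,0,0]],[0.6,[-20,0,0],[0,0,0]]]'
```

```text
time_s: 12.57
ee_pos: [520.9, 142.5, 22.5]
ee_rot: [-90.0, -0.2, -1.1]
force: [4.0, -0.9, 3.4]
gripper_width: 46.9
```

```bash
python3 -m handwheel '[[0.6,[-20,0,0],[0,0,0]],[0.6,[-18,0,0],[0,0,0]],[0.6,[-12,0,-6],[0,0,0]],[0.6,[-6,0,-14],[0,0,0]],[0.6,[0,0,-22],[0,0,0]],[0.6,[0,0,-28],[0,0,0]],[0.6,[0,0,-30],[0,0,0]],[0.6,[0,0,-30],[0,0,0]],[0.6,[0,0,-30],[0,0,0]],[0.6,[0,0,-30],[0,0,0]]]'
```

```text
time_s: 13.4
ee_pos: [459.8, -46.1, 22.5]
ee_rot: [-89.9, 0.0, -1.1]
force: [-0.1, 8.2, 8.8]
gripper_width: 46.9
```

```bash
python3 -m handwheel '[[0.6,[0,0,-30],[0,0,0]],[0.6,[0,0,-30],[0,0,0]],[0.6,[0,0,-28],[0,0,0]],[0.6,[0,0,-24],[0,0,0]],[0.6,[0,0,-18],[0,0,0]],[0.6,[0,0,-12],[0,0,0]],[0.6,[0,0,-8],[0,0,0]],[0.6,[0,0,-3],[0,0,0]],[0.6,[0,0,0],[0,0,0]],[0.6,[0,0,0],[0,0,0]]]'
python3 - <<'E'
from h import *
print(env.state()['ee_pos'])
for n,(a,b,c,d) in {'scene':(100,300,90,320),'top':(150,330,190,360)}.items():
    im=env.grab_frame(n)[:,:,::-1];cv2.imwrite(f'pics/{n}6f.png',im); im=im[a:b,c:d]; cv2.imwrite(f'pics/{n}6.png',cv2.resize(im,None,fx=3,fy=3,interpolation=2))
E
```

```text
time_s: 14.23
ee_pos: [456.2, -198.2, 22.5]
ee_rot: [-89.9, 0.1, -1.1]
force: [-0.7, 3.2, 11.0]
gripper_width: 46.9
[ 456.23192002 -198.19743273   22.45512296]
```

View pics/scene6.png

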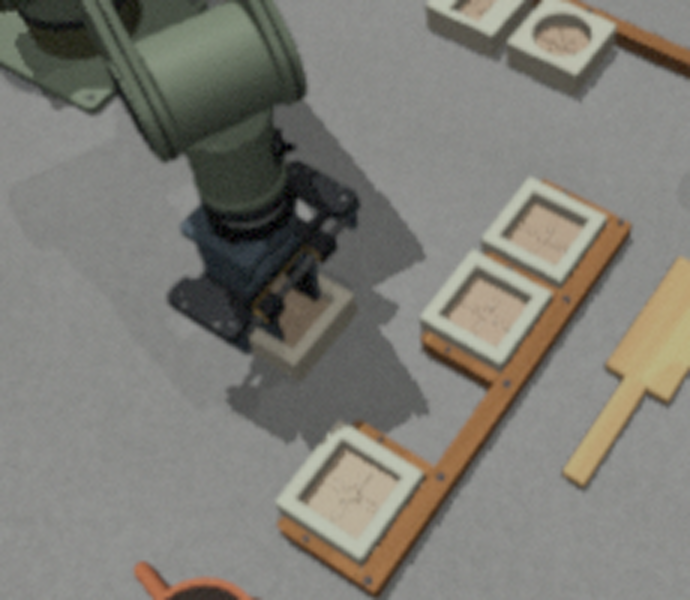

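View pics/top6.png

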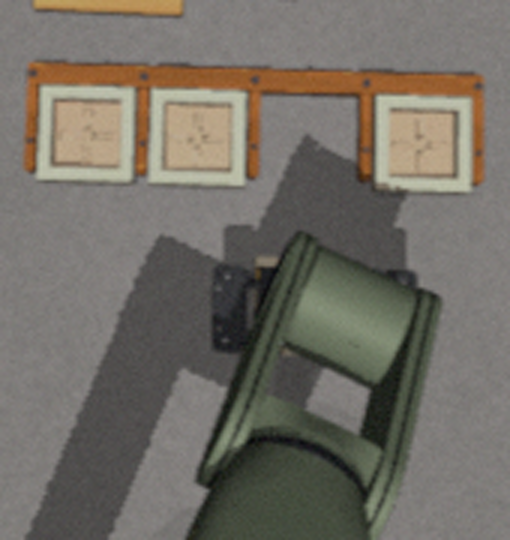

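```bash
python3 - <<'E'
from h import *
im=cv2.imread('pics/top6f.png');hsv=cv2.cvtColor(im,cv2.COLOR_BGR2HSV)
b=((hsv[...,0]<14)&(hsv[...,1]>110)&(hsv[...,2]>60))
for r in range(184,206,3):
    c=np.where(b[r,268:320])[0]+268; L=c[c<290].max()+.5; R=c[c>300].min()-.5
    w=back('top',[(L,r),(R,r)],24); print(r,L,R,w[:,:2].round(1).tolist(),'mid',w[:,1].mean().round(1),'gap',(w[0,1]-w[1,1]).round(1), 'x',w[:,0].mean().round(1))
r=[np.where(b[165:195,c])[0].max()+165+.5 for c in range(280,306)]
w=back('top',[(c,x) for c,x in zip(range(280,306),r)],24); print('face z24',w[:,0].mean(), 'z0',back('top',[(292,np.mean(r))],0))
E
```

```text
184 276.5 309.5 [[653.8, -157.7], [654.9, -254.6]] mid -206.2 gap 96.9 x 654.3
187 275.5 309.5 [[644.9, -154.8], [646.0, -254.6]] mid -204.7 gap 99.7 x 645.5
190 275.5 309.5 [[636.1, -154.9], [637.1, -254.5]] mid -204.7 gap 99.7 x 636.6Traceback (most recent call last):
  File "<stdin>", line 5, in <module>
    return umr_maximum(a, axis, None, out, keepdims, initial, where)
ValueError: zero-size array to reduction operation maximum which has no identity
```

```bash
python3 -m handwheel '[[0.6,[3,0,-3],[0,0,0]],[0.6,[8,0,-1],[0,0,0]],[0.6,[12,0,0],[0,0,0]],[0.6,[12,0,0],[0,0,0]],[0.6,[10,0,0],[0,0,0]],[0.6,[8,0,0],[0,0,0]],[0.6,[4,0,0],[0,0,0]],[0.6,[0,0,0],[0,0,0]],[0.6,[0,0,0],[0,0,0]],[0.6,[0,0,0],[0,0,0]]]' 10
python3 - <<'E'
from h import *
print(env.state()['ee_pos'])
for n,(a,b,c,d) in {'scene':(130,290,150,320),'top':(150,330,190,360)}.items():
    im=env.grab_frame(n)[:,:,::-1];cv2.imwrite(f'pics/{n}7f.png',im); im=im[a:b,c:d]; cv2.imwrite(f'pics/{n}7.png',cv2.resize(im,None,fx=3.3,fy=3.3,interpolation=2))
E
```

```text
time_s: 15.17
ee_pos: [511.1, -203.3, 21.4]
ee_rot: [-89.9, 0.4, -1.0]
force: [-3.2, 0.9, 7.4]
gripper_width: 46.3
[ 511.07497906 -203.25745711   21.42353204]
```

View pics/scene7.png

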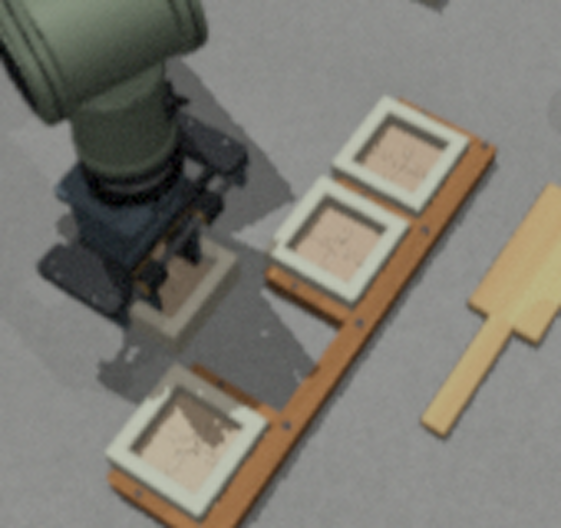

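View pics/top7.png

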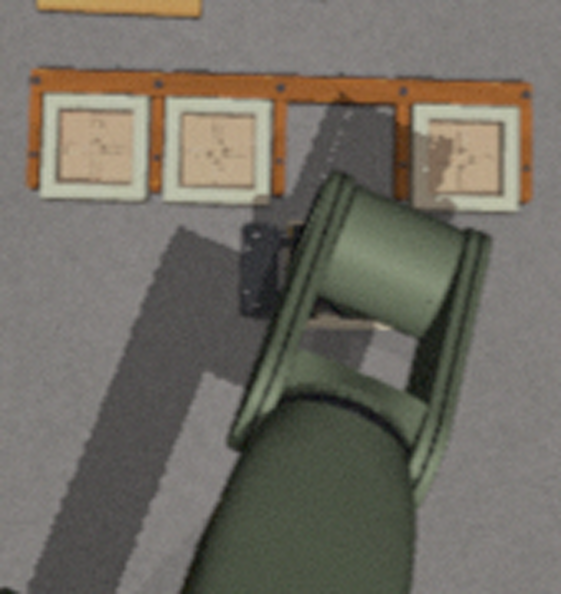

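```bash
python3 - <<'E'
from h import *
im=cv2.imread('pics/top7f.png')
print(proj('top',[[465,-248.5,36],[465,-248.5,0],[465,-156.5,36],[557,-158,36],[557,-250,36],[557,-158,0]]).round(1))
i=im[205:260,270:325]; cv2.imwrite('pics/t7z.png',cv2.resize(i,None,fx=10,fy=10,interpolation=0))
P=proj('scene',[[465,-248.5,36],[557,-250,36],[557,-158,36],[465,-156.5,36],[557,-250,0],[465,-248.5,0],[557,-158,0]]);print(P.round(1))
im=cv2.imread('pics/scene7f.png');i=cv2.resize(im[190:250,170:240],None,fx=8,fy=8,interpolation=0)
for p in P: cv2.circle(i,tuple(int(v) for v in ((p-[170,190]+.5)*8)),4,(0,0,255),2)
cv2.imwrite('pics/s7z.png',i)
E
```

```text
[[308.3 249.3]
 [306.7 249.1]
 [276.1 248.9]
 [276.7 216.7]
 [308.6 217.1]
 [276.  217.5]]
[[175.9 215.7]
 [202.  231.8]
 [221.1 206.9]
 [195.5 192.1]
 [203.6 237.3]
 [178.2 221.5]
 [222.  212.9]]
```

View pics/s7z.png

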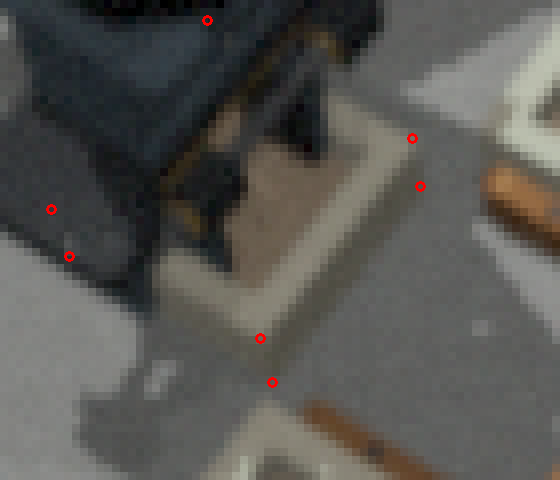

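View pics/t7z.png

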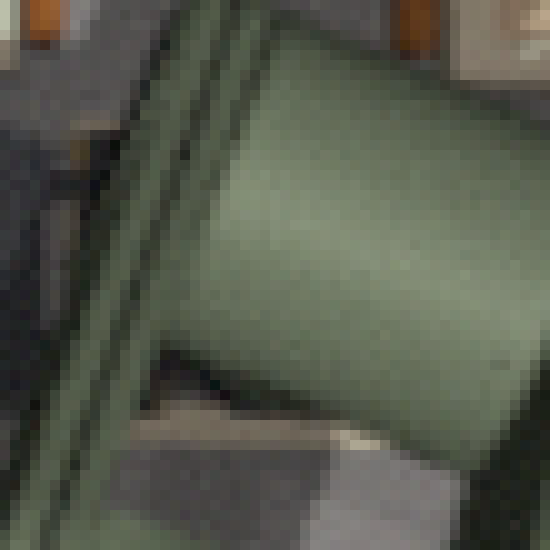

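```bash
python3 -m handwheel '[[0.6,[4,0,0],[0,0,0]],[0.6,[6,0,0],[0,0,0]],[0.6,[6,0,0],[0,0,0]],[0.6,[6,0,0],[0,0,0]],[0.6,[6,0,0],[0,0,0]],[0.6,[8,0,0],[0,0,0]],[0.6,[8,0,0],[0,0,0]],[0.6,[8,0,0],[0,0,0]],[0.6,[8,0,0],[0,0,0]],[0.6,[4,0,0],[0,0,0]]]' 15
python3 - <<'E'
from h import *
for n,(a,b,c,d) in {'scene':(150,270,170,310)}.items():
    im=env.grab_frame(n)[:,:,::-1]; im=im[a:b,c:d]; cv2.imwrite(f'pics/{n}8.png',cv2.resize(im,None,fx=5,fy=5,interpolation=2))
E
```

```text
time_s: 16.1
ee_pos: [574.7, -204.8, 21.4]
ee_rot: [-90.0, 0.5, -1.0]
force: [-6.6, -0.3, 9.5]
gripper_width: 46.6
```

View pics/scene8.png

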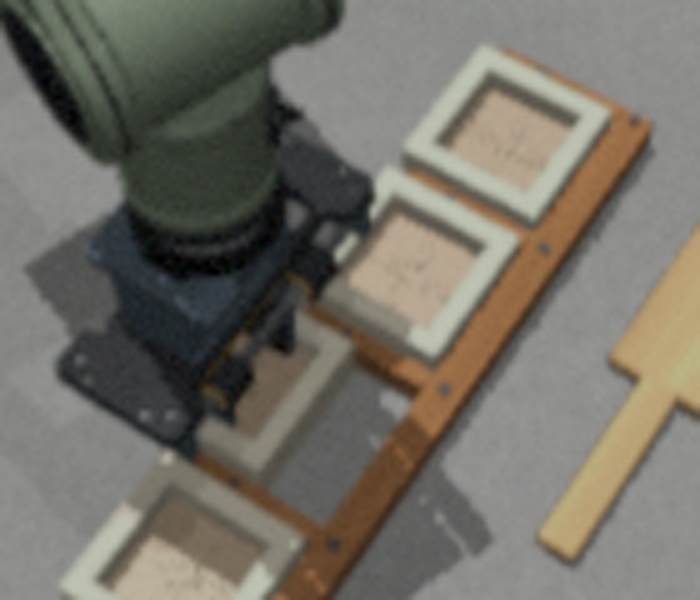

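```bash
python3 -m handwheel '[[0.6,[6,0,0],[0,0,0]],[0.6,[8,0,0],[0,0,0]],[0.6,[8,0,0],[0,0,0]],[0.6,[7,0,0],[0,0,0]],[0.6,[5,0,0],[0,0,0]],[0.6,[4,0,0],[0,0,0]],[0.6,[2,0,0],[0,0,0]],[0.6,[1,0,0],[0,0,0]],[0.6,[0,0,0],[0,0,0]],[0.6,[0,0,0],[0,0,0]]]' 15
```

```text
time_s: 16.98
ee_pos: [615.2, -205.7, 21.4]
ee_rot: [-90.0, 0.5, -1.0]
force: [-6.2, 0.8, 9.1]
gripper_width: 46.4
```

```bash
python3 -m handwheel '[[0.6,[1,0,0],[0,0,0]],[0.6,[1,0,0],[0,0,0]],[0.6,[1,0,0],[0,0,0]],[0.6,[1,0,0],[0,0,0]],[0.6,[0,0,0],[0,0,0]],[0.6,[0,0,0],[0,0,0]],[0.6,[0,0,0],[0,0,0]],[0.6,[0,0,0],[0,0,0]],[0.6,[0,0,0],[0,0,0]],[0.6,[0,0,0],[0,0,0]]]' 15
python3 - <<'E'
from h import *
for n,(a,b,c,d) in {'scene':(150,270,170,310)}.items():
    im=env.grab_frame(n)[:,:,::-1]; im=im[a:b,c:d]; cv2.imwrite(f'pics/{n}9.png',cv2.resize(im,None,fx=5,fy=5,interpolation=2))
E
```

```text
time_s: 17.82
ee_pos: [618.7, -205.8, 21.4]
ee_rot: [-90.0, 0.6, -1.0]
force: [-5.5, 0.6, 7.5]
gripper_width: 47.0
```

View pics/scene9.png

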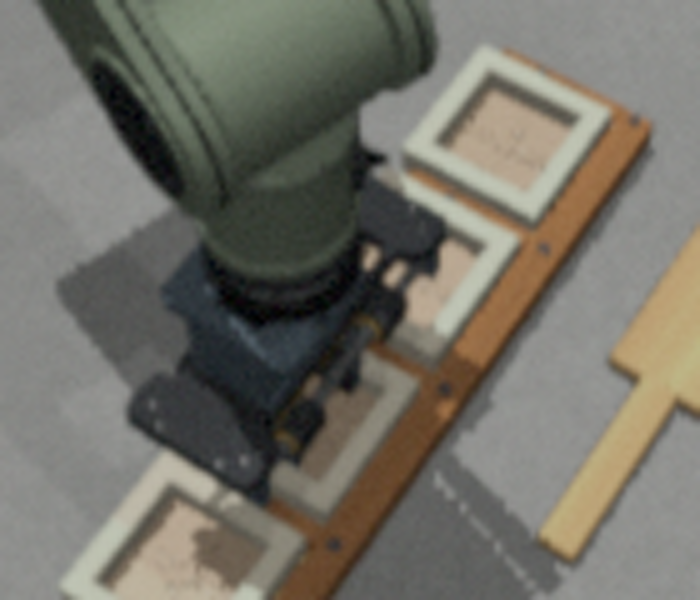

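```bash
python3 -m handwheel '[[0.6,[1,0,0],[0,0,0]],[0.6,[1,0,0],[0,0,0]],[0.6,[1,0,0],[0,0,0]],[0.6,[0,0,0],[0,0,0]],[0.6,[0,0,0],[0,0,0]],[0.6,[0,0,0],[0,0,0]],[0.6,[0,0,0],[0,0,0]],[0.6,[0,0,0],[0,0,0]],[0.6,[0,0,0],[0,0,0]],[0.6,[0,0,0],[0,0,0]]]' 15
```

```text
time_s: 18.7
ee_pos: [618.7, -205.7, 21.4]
ee_rot: [-89.9, 0.9, -1.0]
force: [-12.6, -0.3, 12.4]
gripper_width: 46.7
```

```bash
python3 -m handwheel '[[0.45,[0,0,0],[0,0,0]],[0.4,[0,0,0],[0,0,0]],[0.35,[0,0,0],[0,0,0]],[0.3,[0,0,0],[0,0,0]],[0.3,[0,0,0],[0,0,0]],[0.3,[0,-3,0],[0,0,0]],[0.3,[0,-12,0],[0,0,0]],[0.3,[0,-25,0],[0,0,0]],[0.3,[0,-30,0],[0,0,0]],[0.3,[0,-35,0],[0,0,0]]]' 15
```

```text
time_s: 19.53
ee_pos: [626.0, -204.8, 127.5]
ee_rot: [-90.0, 0.2, -1.0]
force: [0.9, 0.5, -0.1]
gripper_width: 27.4
```

```bash
python3 -m handwheel '[[0.3,[0,-35,0],[0,0,0]],[0.3,[-35,-10,0],[0,0,0]],[0.3,[-38,0,0],[0,0,0]],[0.3,[-38,0,0],[0,0,0]],[0.3,[-38,0,0],[0,0,0]],[0.3,[-38,0,0],[0,0,0]],[0.3,[-30,0,0],[0,0,0]],[0.3,[-20,0,0],[0,0,0]],[0.3,[0,0,0],[0,0,0]],[0.3,[0,0,0],[0,0,0]]]'
python3 m.py top z round oblong square_1
python3 fit.py pics/top_z.png
python3 - <<'E'
from h import *
im=cv2.imread('pics/top_z.png')[150:310,90:370];cv2.imwrite('pics/tz.png',cv2.resize(im,None,fx=2.85,fy=2.85,interpolation=2))
im=env.grab_frame('scene')[60:300,130:370,::-1];cv2.imwrite('pics/sz.png',cv2.resize(im,None,fx=2.5,fy=2.5,interpolation=2))
E
```

```text
time_s: 20.37
ee_pos: [390.0, -201.2, 173.2]
ee_rot: [-90.1, -0.1, -1.1]
force: [1.0, -0.3, 0.7]
gripper_width: 27.4
top round 0.94 [136. 232.] ctr 503.4 252.1 size 99 91 ang 89.9 x 458.0 549.0 y 203.0 301.0
top round 0.42 [277. 179.] ctr 633.7 -150.8 size 446 105 ang 88.6 x 576.0 689.0 y -374.0 72.0
top oblong 0.88 [131. 274.] ctr 392.1 254.5 size 92 101 ang 0.5 x 346.0 438.0 y 204.0 305.0
top square_1 0.81 [255. 195.] ctr 616.9 -94.7 size 94 93 ang 0.3 x 570.0 664.0 y -141.0 -48.0
top square_1 0.76 [218. 198.] ctr 618.5 12.7 size 93 93 ang 0.6 x 571.0 665.0 y -34.0 59.0
top square_1 0.7 [330. 198.] ctr 613.2 -311.9 size 93 98 ang 0.6 x 566.0 660.0 y -361.0 -263.0
top square_1 0.6 [295. 194.] ctr 617.5 -202.2 size 93 94 ang 89.7 x 571.0 664.0 y -249.0 -156.0
station back edge (x=+22) pt 686.9 -140.9 angle 88.99 n 102
stn left end pt 632.0 70.8 angle 1.34 n 23
stn right end pt 628.1 -374.4 angle -0.93 n 25
rail left pt 511.0 322.4 angle -1.16 n 91
202 [[688.7  61.8]
 [641.2  60.8]]
349 [[ 684.3 -370.9]
 [ 578.2 -369.2]]
111 226 294 [[527.5 321.7]
 [331.8 312.4]]
113 195 295 [[617.9 320.1]
 [329.1 306.6]]
117 172 [[686.  311.5]]
mould [502.6 255.7] [90.2 92. ] 88.3
mould [ 615.1 -313.8] [89.5 90.6] 89.1
mould [618.4 -94.9] [90.5 92.5] 0.3
mould [621.4  12.5] [87.6 92.3] 0.6
```

View pics/tz.png

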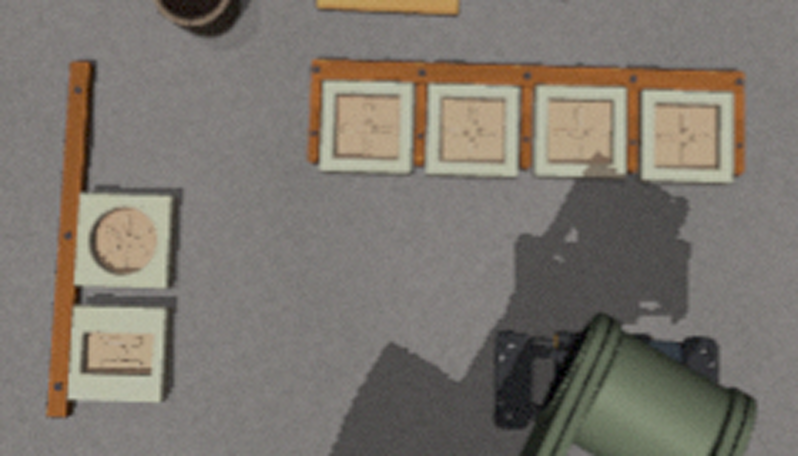

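View pics/sz.png

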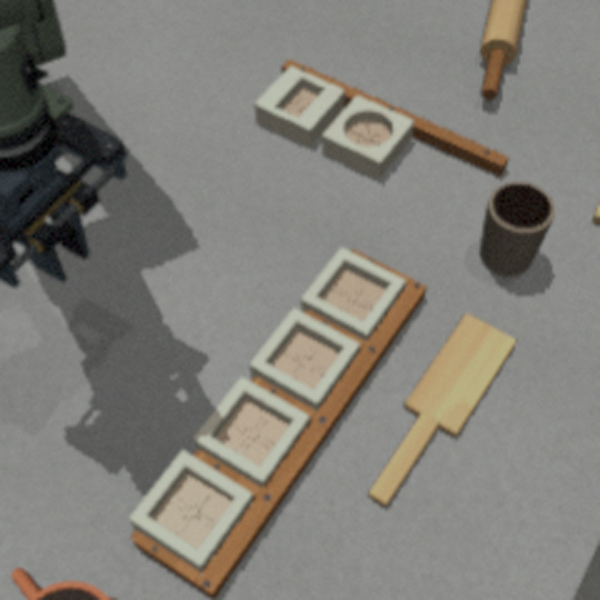

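```bash
python3 -c "
from workcell import env
print(env.job_done(), env.state()['time_s'])"
```

```text
the job is handed in; nothing more can be done
the job is handed in; nothing more can be done
```

The wrong mould was the oblong one in bay 2. I slid it out and across the bench to the free place at the stock rail, then slid the spare square mould into bay 2, and handed the job in at about 20.5 s. `job_done` gives no verdict, so the result below rests on my own checks.

To move each mould I lowered the fingers into its recess and spread them against the walls, so it stayed flat on the bench.

- **Square mould in bay 2:** pushed until it stopped. Another 3 mm of commanded travel gave no movement, and the force rose from about 6 to 13 N. In the last picture it sits about 2.5 mm further in than the other square moulds suggest it should, which fits it touching the batten.
- **Oblong mould:** measured at about (392, 254) mm, alongside the rail and clear of the round mould. I could not confirm that it actually touches the rail, but it is well inside the 24 mm allowed.
- **Everything else:** the other square moulds and the round one are where they were, within measuring noise, and the beaker and paddle look undisturbed. I did not re-measure the jug, and the arm never went near it.
- **Checks that disagreed:**
  - The mask and colour-outline centres differ by 3 to 4 mm for some moulds.
  - Upward forces of up to 12 N showed on the tool while sliding the square mould, though it looked flat throughout.
  - My colour-outline fit missed the bay 2 and oblong moulds in the last picture, so those two positions rest on the masks.

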